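Fill the parts tube and hold the drop shutter half open

TASK

Tip all five black ball knobs from the orange scoop into the funnel so that they rest in the tube on the shut shutter, then stand the empty scoop upright back down on the green mat or the bench and let go of it. Then pull the sprung shutter by its red handle to half travel (the green marks), so that all five balls drop into the clear tray, and finish while still holding it there by the handle against its spring. Leave the mug, tape roll and screwdriver where they are.

Things in the scene. Friction and masses are not known exactly. Their poses are not given: they have to be found in the camera images.
- scoop_bar (a point): Centre of the white carrying bar of the orange scoop, 88 mm above its flat underside, over the middle of its tray. The bar runs across the scoop (own y), 14 x 14 mm in section, 56 mm free length; take it from above, fingers closing along the scoop's own x. Own x points to the open mouth, own z up. Scoop: 114 mm long (x), 64 mm wide, walls 46 mm high, about 0.16 kg.
- scoop_mouth (a point): Middle of the pouring edge at the scoop's open mouth, 56 mm along own x from the bar and 60 mm below it. Inner width 56 mm. The tray floor rises 12 degrees towards the mouth: the balls stay in while it is level and roll out when the mouth is tipped down by about 30 degrees or more.
- cutting_mat: Fixed green cutting mat on which the scoop stands, 3 mm thick, 340 mm (x) by 400 mm (y). Origin at the centre of its underside.
- ball0_center (a point): Centre of black ball knob 1 of 5: polished (slippery) solid ball, 22 mm diameter, 10 g, lying loose in the scoop at the start.
- ball1_center (a point): Centre of black ball knob 2 of 5: polished (slippery) solid ball, 22 mm diameter, 10 g, lying loose in the scoop at the start.
- ball2_center (a point): Centre of black ball knob 3 of 5: polished (slippery) solid ball, 22 mm diameter, 10 g, lying loose in the scoop at the start.
- ball3_center (a point): Centre of black ball knob 4 of 5: polished (slippery) solid ball, 22 mm diameter, 10 g, lying loose in the scoop at the start.
- ball4_center (a point): Centre of black ball knob 5 of 5: polished (slippery) solid ball, 22 mm diameter, 10 g, lying loose in the scoop at the start.
- funnel_rim (a point): Centre of the mouth of the clear funnel with an orange rim on the fixed filling stand, 188 mm above the bench, 126 mm inner diameter. It narrows to an upright clear tube of 50 mm inner diameter, closed at its foot (70 mm above the bench) by the shutter. Axes are the stand's: z up, +y the direction in which the shutter is pulled open.
- stand: The fixed filling stand; origin on the bench under the tube's axis, +y the opening direction. Deck under the funnel 164 (x) x 140 mm, top 78 mm high. Two rails along y, 68 mm high and 98 mm wide overall, run from 160 mm on the -y side to a cross plate at 297 mm on the +y side.
- tray_floor (a point): Centre of the inner floor of the clear receiving tray under the tube, 10 mm above the bench; inside 94 x 94 mm, wall top 50 mm above the bench. Axes are the stand's.
- shutter_handle (a point): Grasp point on the red upright handle of the shutter: a block 24 mm along the slide (own y), 26 mm across, from 68 to 138 mm above the bench; this point is on its centre line, 111 mm above the bench. Own +y is the opening direction, away from the funnel; when shut it lies 145 mm from the tube's axis.
- shutter (a joint): Sliding steel shutter: 0 m shut, 0.112 at its far stop, 0.056 at half travel, where its 54 mm window is squarely under the tube and the red pointer at the handle meets the green marks on the rails; farther out it shuts the tube again. A spring pulls it back with 2.4 N when shut, 9 N at half, 16 N at the far stop, and closes it when let go.
- mug: White mug, 80 mm wide, 85 mm high, on the bench. Bystander. Origin at the centre of its underside.
- tape_roll: Roll of orange packing tape lying flat, 100 mm wide, 48 mm high. Bystander. Origin at the centre of its underside.
- screwdriver: Screwdriver lying on the bench. Bystander. Its shaft lies along its own x; origin under its middle.
Mind the look-alikes: they are no part of the job. Leave any blue or turquoise look-alike of the part that bears scoop_bar alone.

How it is judged:
By the outcome, as a careful person would: the job done as asked, in the order asked, and still so for the second after the job is handed in, while the arm keeps its last pose, push and grip.
It also fails if it takes over 67 s, if anything falls off the work surface, if the arm or the gripper's body presses on something with over 40 N, if the wrist force passes 120 N, or if a joint passes its speed limit or range.

ROBOT

A 6-joint arm with a two-finger parallel gripper is mounted at the origin on the work surface. World frame = base frame: x ahead of the robot, y to its left, z up, the work surface at z = 0. Lengths are in m, angles in rad, forces in N, time in s.
With the tool pointing down it reaches from about 0.2 to 0.875 m from the base axis. Payload 3.4 kg.
Tool frame: the origin (TCP) lies on the front face of the gripper's body, between the roots of the fingers; the fingertips stand 97 mm ahead of it and the grasp point (between the pads) lies 78 mm ahead of it; z points along the fingers, y is the line along which they close (so a half turn about z gives the same grasp; the last joint's range is limited). The gripper opens to 94 mm and grips with 3 to 60 N. Pads are 16 mm wide; open, the fingers measure 119 mm over their backs; the gripper's body (75 mm by 177 mm) begins 78 mm behind the grasp point.
Start: joints at [-1.296, 0.276, 1.505, -0, 1.361, -0.121], TCP at [0.222, -0.531, 0.303] pointing down, gripper open.
Joint ranges: [-2.89, 2.89], [-0.75, 2.08], [0.22, 2.7], [-1.18, 4.32], [0.11, 2.71], [-2.7, 2.7]. Speed limits (rad/s): [2.57, 2.57, 3.14, 3.14, 3.14, 3.14].

INTERFACE

Orientations are given as a unit quaternion [x, y, z, w].
In Python, from bench import state, get_image, get_calibration, close_job gives the robot as it stands.
- The arm moves only by the tool send_rows, never from a script. Its argument "commands" is a list of rows, each a list of 3 entries, a list of its own where there are three numbers: the shift along the tool's x, y, z in mm, then the turn, a rotation vector about the tool's x, y, z in degrees, then the closure in counts, from 0 (fully open) to 255 (shut). A call has 1 to 8 rows; each row is the pose to reach, as a shift and turn from the pose commanded when the call began, along the tool's axes at that moment; what a row does not reach only later rows make up. A row lasts 1/8 s, in which the tool goes at most 62.5 mm and 10.7 degrees, less where a joint would pass 70% of its speed; a pose out of reach is approached as far as the arm can. A call with a gripper value outside its range is refused whole. The fingers move at their own pace and stop on an object; the grip force is fixed at half the most. Time passes only in rows, so rows that repeat a pose let the fingers close. It gives the time, the measured TCP pose, the force, the opening and the grip force at its end, in the units of the state.
- state(): the state, without advancing time (a new reading comes with each control period).
- get_image(name): name is "scene" or "top" or "wrist"; returns (picture, depth): 400x640x3 uint8, red, green, blue; 400x640 float32, m along the optical axis (not along the pixel's ray), 0 where there is no reading.
- get_calibration(name): a dict with "intrinsics" (3x3 intrinsics, pixels), "k1" (the pictures are not rectified: a ray, as slopes to the right and down, at radius r is drawn at 1 + k1 r^2 times it, then the intrinsics apply), "R" (3x3) and "t" (3): a world point X has camera coordinates R X + t; the wrist camera has in their place "T_tool_cam" (4x4, takes a point from camera to tool coordinates, whose origin is the TCP and whose axes are the flange's). Camera axes: x right, y down, z forward; pixel columns grow to the right and rows downward; lengths in m; the calibration is good to about 2 mm. A picture is of the moment at which its call begins: read the wrist's pose just before it. get_calibration takes no time and is no camera call.
- close_job(): hands the job in; it is judged then, once.
The state is a dict: "clock": time; "joint_pos": joint angles; "joint_vel": joint speeds; "tau": joint torques, N m; "position": TCP position; "orientation": TCP orientation; "force": force on the tool from outside, world axes, zero at the start; "ft_torque": the same for the moment, N m; "grip_width": opening from 0.0 (shut) to 1.0 (fully open); "grasp_force": force on a finger pad.
Only numpy, scipy, OpenCV 4.12 (cv2) and the standard library are available. Lean on these libraries where they do the work, as an engineer would, in place of code of your own. Each camera call takes 0.05 s, during which the arm holds its last target. There are 200 camera calls.

## Working session

There is one attempt and no reset: what is moved stays moved. The work goes in short steps, Python scripts to look and compute and a tool call to move; the robot and the scene stay as the last step left them, time stands still between calls to the robot, and variables do not carry over. Pictures are saved under pics/ and viewed, at most 10 in all, crops included, and the job is handed in when it is done.

Besides the shell and the picture viewer there is one more tool, called after "Request:" as a command line: name --argument value ..., lists and objects as JSON in quotes. send_rows: Moves the arm, as the interface text tells. Its arguments: {"type":"object","properties":{"commands":{"type":"array","items":{"type":"array"}}},"required":["commands"]}

```bash
mkdir -p pics; ls
python3 - <<'E'
from bench import *
import cv2,numpy as np
s=state();print({k:np.round(v,3).tolist() for k,v in s.items()})
for n in("scene","top"):
    im,d=get_image(n);cv2.imwrite(f"pics/{n}0.png",im[:,:,::-1]);np.save(f"{n}0.npy",d)
    print(n,get_calibration(n))
print(get_calibration("wrist"))
E
```

```text
pics
{'clock': 0.0, 'joint_pos': [-1.296, 0.277, 1.506, -0.0, 1.361, -0.121], 'joint_vel': [0.0, -0.001, -0.0, -0.001, 0.0, -0.0], 'tau': [0.002, -40.458, -23.723, 0.071, 0.034, -0.0], 'position': [0.222, -0.53, 0.302], 'orientation': [0.98, 0.197, -0.0, -0.001], 'force': [-0.259, -0.24, 0.073], 'ft_torque': [0.044, 0.017, 0.069], 'grasp_force': 0.0, 'grip_width': 1.003}
scene {'intrinsics': array([[419.66933673,   0.        , 321.50093219],
       [  0.        , 419.66933673, 198.59154612],
       [  0.        ,   0.        ,   1.        ]]), 'k1': -0.053629564681814734, 'R': array([[-0.72738883,  0.68609464, -0.01340277],
       [ 0.59915348,  0.62545087, -0.49982629],
       [-0.33454536, -0.37159837, -0.86602197]]), 't': array([ 0.2950322 , -0.3258879 ,  1.59628796])}
top {'intrinsics': array([[365.18490899,   0.        , 319.91345567],
       [  0.        , 365.18490899, 194.80258447],
       [  0.        ,   0.        ,   1.        ]]), 'k1': -0.06975658185577353, 'R': array([[-0.00718701, -0.99995995, -0.00533366],
       [-0.99127381,  0.00782645, -0.13158639],
       [ 0.13162286,  0.0043414 , -0.99129036]]), 't': array([0.12844164, 0.51973634, 1.20244912])}
{'intrinsics': array([[313.0095322 ,   0.        , 327.02844174],
       [  0.        , 313.0095322 , 196.00177674],
       [  0.        ,   0.        ,   1.        ]]), 'k1': -0.0426405407829783, 'T_tool_cam': array([[ 1.14853134e-03, -9.63949287e-01, -2.66083546e-01,
         7.82642642e-02],
       [ 9.99999313e-01,  1.16929567e-03,  8.03838415e-05,
         2.18902583e-05],
       [ 2.33644392e-04, -2.66083455e-01,  9.63949968e-01,
        -8.14405492e-02],
       [ 0.00000000e+00,  0.00000000e+00,  0.00000000e+00,
         1.00000000e+00]])}
```

View pics/scene0.png

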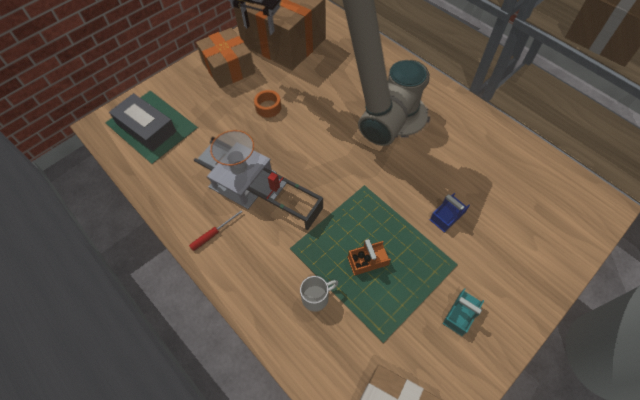

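View pics/top0.png

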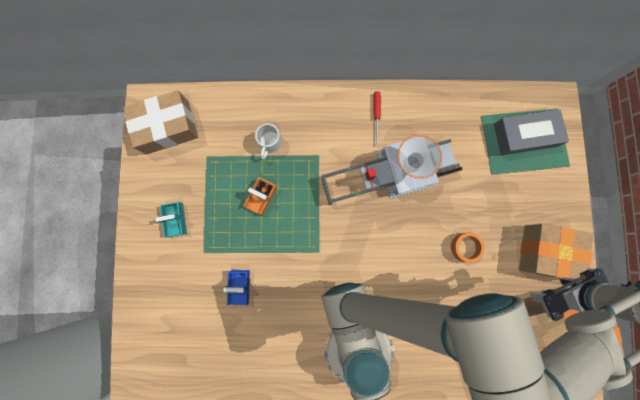

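The scene shows the orange scoop on the green mat (scene 370,257; top 260,196), with the funnel at (232,150) / (419,157) and the red handle at (274,180) / (371,174). The look-alikes are the dark blue scoop (450,212) / (238,287) and the turquoise one (465,312) / (171,219). The orange one holding black balls on the mat fits the description. I'll confirm it in an enlarged crop.

Run:
```python
import cv2,numpy as np
a=cv2.imread("pics/scene0.png");b=cv2.imread("pics/top0.png")
# 400x300 tiles; scoops 8x (50x37), stand 3x
def c(i,x,y,w,h): return cv2.resize(i[y:y+h,x:x+w],(400,300),interpolation=cv2.INTER_CUBIC)
t=np.vstack([np.hstack([c(a,335,225,80,60),c(b,220,166,80,60)]),np.hstack([c(a,190,120,144,108),c(b,316,106,160,120)])])
cv2.imwrite("pics/crop1.png",t)
```

```text
(no output)
```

View pics/crop1.png

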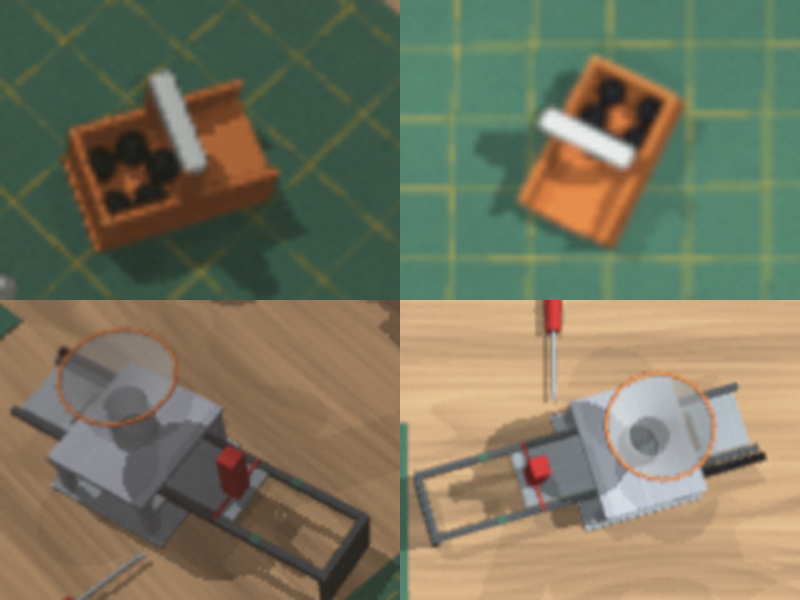

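The crop confirms the orange scoop with five black balls. Its bar is at scene (370.6,249.2) / top (257.6,194), and the mouth points to image lower-left in the top view. Funnel rim centre is (232.5,147.7) / (420,156.4), and the handle top is (273.2,175.1) / (372,172.4).

```bash
cat > h.py <<'E'
import numpy as np,cv2
from bench import *
def ray(n,uv,st=None):
    c=get_calibration(n);K=c["intrinsics"]
    p=cv2.undistortPoints(np.array([[uv]],float),K,np.array([c["k1"],0,0,0.])).ravel()
    d=np.array([p[0],p[1],1])
    if n=="wrist":
        from scipy.spatial.transform import Rotation as Ro
        R=Ro.from_quat(st["orientation"]).as_matrix();T=c["T_tool_cam"]
        o=R@T[:3,3]+st["position"];d=R@T[:3,:3]@d
    else: o=-c["R"].T@c["t"];d=c["R"].T@d
    return o,d/np.linalg.norm(d)
def tri(rs):
    A=sum(np.eye(3)-np.outer(d,d) for o,d in rs);b=sum((np.eye(3)-np.outer(d,d))@o for o,d in rs)
    x=np.linalg.solve(A,b);return x.round(4),[round(np.linalg.norm(np.cross(x-o,d)),4) for o,d in rs]
def plane(r,z): o,d=r;return (o+d*(z-o[2])/d[2]).round(4)
E
python3 - <<'E'
from h import *
for k,a,b in[("bar",(370.6,249.2),(257.6,194)),("funnel",(232.5,147.7),(420,156.4)),("handletop",(273.2,175.1),(372,172.4))]:
    print(k,tri([ray("scene",a),ray("top",b)]))
T=lambda x,y,z:plane(ray("top",((x-400)/5+220,y/5+166)),z)
print("bar ends",T(546,122,.098),T(630,158,.098)," mouth",T(520,200,.049),T(612,245,.049)," back",T(597,57,.049),T(684,102,.049))
U=lambda x,y,z:plane(ray("top",((x-400)/2.5+316,(y-300)/2.5+106)),z)
print("rails",U(418,478,.068),U(735,386,.068),U(437,543,.068),U(763,457,.068))
print("funnel plane",U(660,426,.188))
E
```

```text
bar (array([0.5178, 0.3286, 0.0832]), [np.float64(0.0012), np.float64(0.0012)])
funnel (array([ 0.6158, -0.1803,  0.1788]), [np.float64(0.0019), np.float64(0.0019)])
handletop (array([ 0.5755, -0.0382,  0.1365]), [np.float64(0.0019), np.float64(0.0019)])
bar ends [0.5284 0.3525 0.098 ] [0.5046 0.2977 0.098 ]  mouth [0.483  0.3789 0.049 ] [0.4524 0.3166 0.049 ]  back [0.5797 0.3285 0.049 ] [0.5484 0.2693 0.049 ]
rails [0.5751 0.113  0.068 ] [ 0.6989 -0.3183  0.068 ] [0.4882 0.0888 0.068 ] [ 0.6006 -0.3506  0.068 ]
funnel plane [ 0.6149 -0.1793  0.188 ]
```

Request:
send_rows --commands '[[[38,-42,-15],[0,0,0],0],[[76,-84,-30],[0,0,0],0],[[114,-127,-45],[0,0,0],0],[[152,-169,-58],[0,0,0],0],[[190,-211,-58],[0,0,0],0],[[228,-253,-58],[0,0,0],0],[[266,-296,-58],[0,0,0],0],[[304,-338,-58],[0,0,0],0]]'

```text
clock: 1.1
position: [0.3719, -0.0996, 0.3605]
orientation: [0.981, 0.196, 0.0, 0.0]
force: [0.5, 0.5, -0.2]
grip_width: 0.997
grasp_force: 0.0
```

Request:
send_rows --commands '[[[38,-42,0],[0,0,-5],0],[[76,-84,0],[0,0,-10],0],[[114,-127,0],[0,0,-16],0],[[152,-169,0],[0,0,-21],0],[[190,-211,0],[0,0,-26],0],[[228,-253,0],[0,0,-32],0],[[266,-296,0],[0,0,-37],0],[[298,-338,0],[0,0,-42],0]]'

```text
clock: 2.1
position: [0.5169, 0.3272, 0.3599]
orientation: [0.844, 0.536, -0.0, 0.0]
force: [1.2, 0.1, 0.5]
grip_width: 1.0
grasp_force: 0.0
```

Run:
```python
from h import *
s=state();np.save("w1.npy",dict(s));print(s["clock"],s["position"],s["orientation"],s["joint_pos"])
im,d=get_image("wrist");cv2.imwrite("pics/w1.png",im[:,:,::-1]);np.save("w1d.npy",d)
```

```text
2.1 [0.51687751 0.32719873 0.35992499] [ 8.44027843e-01  5.36299148e-01 -4.48247946e-04  1.51825867e-04] [ 4.50855378e-01  3.08129914e-01  1.31844625e+00 -4.05290472e-04
  1.51587214e+00  8.89581546e-01]
```

View pics/w1.png

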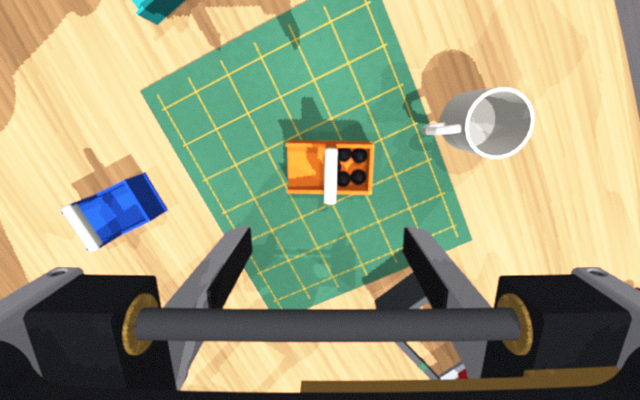

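The wrist view shows the orange scoop with the white bar from (331,150) to (331,204), near-parallel to the tool's x, and the mouth at the left. The blue look-alike is well aside.

Run:
```python
from h import *
s=np.load("w1.npy",allow_pickle=True).item()
w=ray("wrist",(331,177),s)
print("3view",tri([w,ray("scene",(370.6,249.2)),ray("top",(257.6,194))]),"w+top",tri([w,ray("top",(257.6,194))]),"w+scene",tri([w,ray("scene",(370.6,249.2))]))
d=np.load("w1d.npy");print("depth",d[170:184,329:333].mean())
a,b=[plane(ray("wrist",p,s),.098) for p in((331,150),(331,204))];print(a,b,(a+b)/2,np.degrees(np.arctan2(*(b-a)[1::-1])))
a,b=[plane(ray("wrist",p,s),.049) for p in((286,194),(372,194))];print("wall",np.degrees(np.arctan2(*(b-a)[1::-1])))
a,b=[plane(ray("wrist",p,s),.049) for p in((288,142),(372,142))];print("wall",np.degrees(np.arctan2(*(b-a)[1::-1])))
o,dd=w;K=get_calibration("wrist")["T_tool_cam"]
from scipy.spatial.transform import Rotation as Ro
R=Ro.from_quat(s["orientation"]).as_matrix();f=R@K[:3,2];print("depthpt",o+dd*d[170:184,329:333].mean()/(dd@f)); print("tool y az",np.degrees(np.arctan2(R[1,1],R[0,1])))
```

```text
3view (array([0.5195, 0.3282, 0.0846]), [np.float64(0.0032), np.float64(0.0026), np.float64(0.0014)]) w+top (array([0.5205, 0.3272, 0.0805]), [np.float64(0.0019), np.float64(0.0019)]) w+scene (array([0.5236, 0.332 , 0.1007]), [np.float64(0.0017), np.float64(0.0017)])
depth 0.35057268
[0.5363 0.3571 0.098 ] [0.5103 0.3011 0.098 ] [0.5233 0.3291 0.098 ] -114.90476880809521
wall -25.097425929518273
wall -25.043413161238878
depthpt [0.52356   0.3296746 0.0977404]
tool y az -25.135878986562517
```

Request:
send_rows --commands '[[[4,5,50],[0,0,0],0],[[4,5,100],[0,0,0],0],[[4,5,150],[0,0,0],0],[[4,5,175],[0,0,0],0],[[4,5,191],[0,0,0],0],[[4,5,191],[0,0,0],0],[[4,5,191],[0,0,0],255],[[4,5,191],[0,0,0],255]]'

```text
clock: 3.15
position: [0.5234, 0.327, 0.1711]
orientation: [0.845, 0.535, 0.001, 0.0]
force: [-0.6, -0.1, 0.6]
grip_width: 0.821
grasp_force: 0.0
```

Request:
send_rows --commands '[[[0,0,0],[0,0,0],255],[[0,0,0],[0,0,0],255],[[0,0,0],[0,0,0],255],[[0,0,0],[0,0,0],255],[[0,0,0],[0,0,0],255],[[0,0,0],[0,0,0],255]]'

```text
clock: 3.9
position: [0.5227, 0.3267, 0.1696]
orientation: [0.845, 0.535, -0.0, -0.0]
force: [-2.4, 1.6, 1.9]
grip_width: 0.187
grasp_force: 1.3
```

Request:
send_rows --commands '[[[0,0,0],[0,0,0],255],[[0,0,0],[0,0,0],255],[[0,0,-5],[0,0,0],255],[[0,0,-20],[0,0,0],255],[[0,0,-45],[0,0,0],255],[[0,0,-75],[0,0,0],255],[[0,0,-105],[0,0,0],255],[[0,0,-135],[0,0,0],255]]'

```text
clock: 4.9
position: [0.5228, 0.3267, 0.3068]
orientation: [0.845, 0.535, 0.001, 0.0]
force: [0.1, 0.1, -1.7]
grip_width: 0.142
grasp_force: 30.0
```

Request:
send_rows --commands '[[[-10,8,-30],[0,0,0],255],[[-28,22,-55],[0,0,0],255],[[-54,42,-75],[0,0,0],255],[[-80,62,-90],[0,0,0],255],[[-106,82,-100],[0,0,0],255],[[-132,103,-110],[0,0,0],255],[[-158,123,-115],[0,0,0],255],[[-184,143,-115],[0,0,0],255]]'

```text
clock: 5.9
position: [0.5734, 0.0981, 0.4215]
orientation: [0.845, 0.535, 0.001, 0.001]
force: [0.6, -0.8, -2.0]
grip_width: 0.148
grasp_force: 30.0
```

Request:
send_rows --commands '[[[-28,22,0],[0,0,0],255],[[-60,47,0],[0,0,0],255],[[-92,72,0],[0,0,0],255],[[-124,97,0],[0,0,0],255],[[-156,122,0],[0,0,0],255],[[-188,147,0],[0,0,0],255],[[-215,168,0],[0,0,0],255],[[-236,185,0],[0,0,0],255]]'

```text
clock: 6.9
position: [0.6396, -0.1947, 0.4205]
orientation: [0.845, 0.535, 0.0, 0.0]
force: [0.6, 0.2, -1.1]
grip_width: 0.145
grasp_force: 30.0
```

Run:
```python
from h import *
s=state();print(s["clock"],s["position"],s["orientation"],s["joint_pos"],s["grasp_force"],s["grip_width"])
a,_=get_image("scene");b,_=get_image("wrist");c,_=get_image("top")
f=lambda i,x,y,w,h:cv2.resize(i[y:y+h,x:x+w],(400,300))
cv2.imwrite("pics/p1.png",np.hstack([f(a,160,80,160,120),f(c,360,90,160,120)])[:,:,::-1])
cv2.imwrite("pics/p1b.png",np.vstack([np.hstack([f(a,160,80,160,120),f(c,360,90,160,120)]),cv2.resize(b[50:350],(800,375))[:300]])[:,:,::-1])
```

```text
6.9 [ 0.63962248 -0.19473139  0.42046751] [8.45103754e-01 5.34602095e-01 2.09080442e-04 4.47404905e-04] [-3.99443191e-01  3.89896516e-01  1.05169026e+00 -1.68635451e-04
  1.69903244e+00  4.32576504e-02] 29.9732306599617 0.1454032451666213
```

View pics/p1b.png

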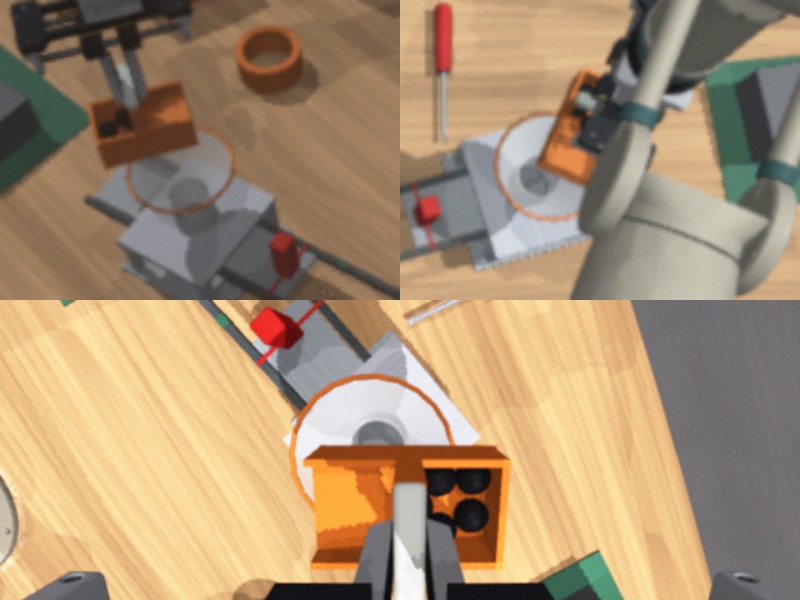

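The scoop is held level with the balls at the back, just behind the funnel. In the wrist picture the rim centre is at about (297.6,175.6). A quick check of the funnel position from this second view:

Run:
```python
from h import *
s=state()
w=ray("wrist",(297.6,175.6),s)
F=plane(w,.188);print(F,tri([w,ray("top",(420,156.4)),ray("scene",(232.5,147.7))]))
from scipy.spatial.transform import Rotation as Ro
R=Ro.from_quat(s["orientation"]).as_matrix()
for f in (F,np.array([.615,-.180,.188])): print(R.T@(f-s["position"])*1000)
# wrist circle fit: rim points project
h=plane(ray("wrist",(291/1.25,50+157/1.25),s),.188),plane(ray("wrist",(372/1.25,50+76/1.25),s),.188);print(h,[np.linalg.norm((x-F)[:2]) for x in h])
```

```text
[ 0.6187 -0.1695  0.188 ] (array([ 0.6167, -0.1749,  0.1843]), [np.float64(0.005), np.float64(0.0054), np.float64(0.0005)])
[ 13.1756892  -29.40534706 231.61062267]
[  2.10393109 -28.24080675 231.60633808]
(array([ 0.5587, -0.141 ,  0.188 ]), array([ 0.6475, -0.1123,  0.188 ])) [np.float64(0.06642476947645365), np.float64(0.0640412367151041)]
```

Request:
send_rows --commands '[[[3,-10,16],[-8,0,0],255],[[5,-20,32],[-16,0,0],255],[[7,-30,50],[-23,0,0],255],[[7,-39,66],[-28,0,0],255],[[7,-45,68],[-31,0,0],255],[[7,-52,70],[-34,0,0],255],[[7,-58,71],[-37,0,0],255],[[7,-64,74],[-40,0,0],255]]'

```text
clock: 8.05
position: [0.5838, -0.1576, 0.3461]
orientation: [0.794, 0.503, 0.184, 0.289]
force: [0.4, -0.3, -2.1]
grip_width: 0.145
grasp_force: 30.0
```

Run:
```python
from h import *
s=state();print(s["clock"],s["position"],s["orientation"],s["joint_pos"],s["grasp_force"],s["force"])
a,_=get_image("scene");b,_=get_image("wrist");c,_=get_image("top")
f=lambda i,x,y,w,h:cv2.resize(i[y:y+h,x:x+w],(400,300))
cv2.imwrite("pics/p2.png",np.vstack([np.hstack([f(a,160,80,160,120),f(c,360,90,160,120)]),cv2.resize(b[50:350],(800,375))[:300]])[:,:,::-1])
```

```text
8.05 [ 0.58377204 -0.15763735  0.34614457] [0.79357722 0.50296302 0.18378634 0.28893941] [-0.3511334   0.05776943  1.84652128 -0.10999397  0.54287905  0.16352717] 29.98695731163025 [ 0.38213577 -0.2801385  -2.07270288]
```

View pics/p2.png

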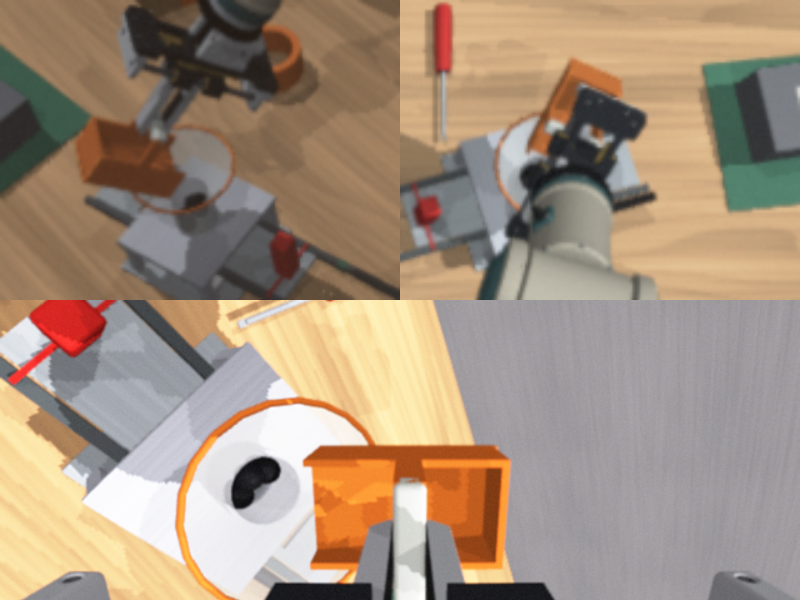

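At 40° tilt the balls are in the tube (wrist crop around (255,482)) and the scoop looks empty. I'll tip a little further to make sure, then raise and level it.

Request:
send_rows --commands '[[[0,-8,-4],[-4,0,0],255],[[0,-15,-7],[-8,0,0],255],[[0,-22,-10],[-12,0,0],255],[[0,-22,-10],[-12,0,0],255],[[0,-22,-10],[-12,0,0],255],[[0,-12,-20],[-4,0,0],255],[[0,0,-35],[4,0,0],255],[[0,14,-55],[12,0,0],255]]'

```text
clock: 9.2
position: [0.5633, -0.1485, 0.3989]
orientation: [0.82, 0.52, 0.13, 0.202]
force: [0.4, -0.6, -1.9]
grip_width: 0.145
grasp_force: 30.0
```

Request:
send_rows --commands '[[[0,14,-12],[8,0,0],255],[[0,28,-24],[15,0,0],255],[[0,40,-36],[22,0,0],255],[[0,48,-45],[28,0,0],255],[[0,48,-45],[28,0,0],255],[[0,48,-45],[28,0,0],255]]'

```text
clock: 9.95
position: [0.582, -0.1579, 0.4589]
orientation: [0.845, 0.535, 0.001, 0.0]
force: [-0.9, 0.4, -1.5]
grip_width: 0.146
grasp_force: 30.0
```

Run:
```python
from h import *
from scipy.spatial.transform import Rotation as Ro
s=state();R=Ro.from_quat(s["orientation"]);print(s["clock"],s["position"],s["orientation"],s["grasp_force"],s["force"])
G=Ro.from_quat([.845,.535,0,0])
print("shift to place-above (mm)",R.as_matrix().T@(np.array([.5227,.3267,.40])-s["position"])*1000,"turn",(R.inv()*G).as_rotvec(degrees=True))
a,_=get_image("scene");b,_=get_image("wrist")
f=lambda i,x,y,w,h:cv2.resize(i[y:y+h,x:x+w],(400,300))
cv2.imwrite("pics/p3.png",np.hstack([f(a,160,80,160,120),f(b,180,100,320,240)])[:,:,::-1])
```

```text
9.95 [ 0.58200317 -0.15789435  0.45887579] [8.44665578e-01 5.35293744e-01 7.26452937e-04 3.75182802e-04] 29.995289146900177 [-0.88589656  0.35150437 -1.54229272]
shift to place-above (mm) [ 412.846986   -260.59371629   58.84886022] turn [ 0.08085508 -0.04733529  0.04893931]
```

View pics/p3.png

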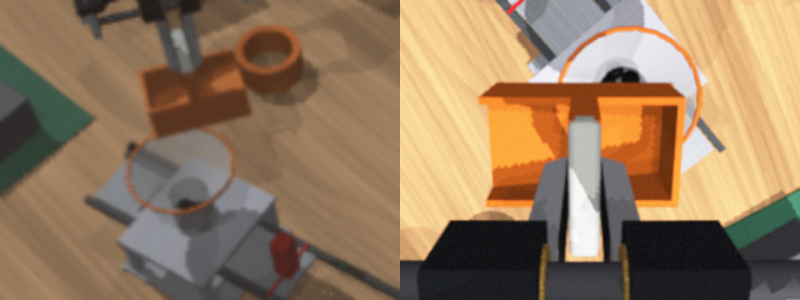

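The scoop is level and empty, and the balls are in the tube. Next I'll carry it back to its old place on the mat.

Request:
send_rows --commands '[[[40,-25,0],[0,0,0],255],[[92,-58,5],[0,0,0],255],[[146,-92,15],[0,0,0],255],[[200,-126,25],[0,0,0],255],[[254,-160,35],[0,0,0],255],[[308,-194,45],[0,0,0],255],[[362,-228,55],[0,0,0],255],[[405,-256,59],[0,0,0],255]]'

```text
clock: 11.05
position: [0.5219, 0.3192, 0.4]
orientation: [0.845, 0.535, 0.001, 0.0]
force: [0.4, 0.7, -1.4]
grip_width: 0.147
grasp_force: 30.0
```

Request:
send_rows --commands '[[[8,-5,15],[0,0,0],255],[[8,-5,60],[0,0,0],255],[[8,-5,110],[0,0,0],255],[[8,-5,160],[0,0,0],255],[[8,-5,200],[0,0,0],255],[[8,-5,218],[0,0,0],255],[[8,-5,226],[0,0,0],255],[[8,-5,228],[0,0,0],255]]'

```text
clock: 12.05
position: [0.5224, 0.3263, 0.1723]
orientation: [0.845, 0.535, 0.0, 0.0]
force: [-0.5, 0.1, -0.9]
grip_width: 0.145
grasp_force: 30.0
```

Request:
send_rows --commands '[[[0,0,0],[0,0,0],255],[[0,0,1],[0,0,0],255],[[0,0,2],[0,0,0],255],[[0,0,2],[0,0,0],255]]'

```text
clock: 12.55
position: [0.5224, 0.3269, 0.1702]
orientation: [0.845, 0.535, 0.0, 0.0]
force: [0.4, 0.1, -1.8]
grip_width: 0.146
grasp_force: 30.0
```

Request:
send_rows --commands '[[[0,0,1],[0,0,0],255],[[0,0,1],[0,0,0],255],[[0,0,1],[0,0,0],180],[[0,0,1],[0,0,0],120],[[0,0,1],[0,0,0],60],[[0,0,1],[0,0,0],0],[[0,0,1],[0,0,0],0],[[0,0,1],[0,0,0],0]]'

```text
clock: 13.55
position: [0.5224, 0.3269, 0.169]
orientation: [0.845, 0.535, -0.0, 0.0]
force: [0.4, 0.9, 0.1]
grip_width: 0.749
grasp_force: 0.0
```

Request:
send_rows --commands '[[[0,0,-10],[0,0,0],0],[[0,0,-35],[0,0,0],0],[[0,0,-75],[0,0,0],0],[[0,0,-115],[0,0,0],0],[[0,0,-150],[0,0,0],0],[[0,0,-170],[0,0,0],0]]'

```text
clock: 14.3
position: [0.5228, 0.3271, 0.3423]
orientation: [0.845, 0.535, 0.002, 0.0]
force: [-0.0, 0.1, -0.0]
grip_width: 1.001
grasp_force: 0.0
```

Run:
```python
from h import *
from scipy.spatial.transform import Rotation as Ro
s=state();R=Ro.from_quat(s["orientation"]).as_matrix();print(s["clock"],s["position"],s["grip_width"])
a=np.radians(15.5);X=np.array([np.cos(a),np.sin(a),0]);Y=np.array([-np.sin(a),np.cos(a),0])
H=np.array([.5755,-.0382,0]);print(R.T@(np.r_[H[:2],.34]-s["position"])*1000, "tool y az",np.degrees(np.arctan2(R[1,1],R[0,1])))
```

```text
14.3 [0.52275086 0.32708541 0.34225173] 1.0006914732453216
[-307.63394506  203.90931903    1.82146195] tool y az -25.322132970419407
```

Request:
send_rows --commands '[[[-38,25,0],[0,0,-5],0],[[-77,51,0],[0,0,-10],0],[[-115,76,0],[0,0,-15],0],[[-154,102,0],[0,0,-21],0],[[-192,127,0],[0,0,-26],0],[[-231,153,0],[0,0,-31],0],[[-269,178,0],[0,0,-36],0],[[-308,204,0],[0,0,-41],0]]'

```text
clock: 15.3
position: [0.5751, -0.0402, 0.34]
orientation: [0.603, 0.798, 0.0, 0.001]
force: [0.9, -0.1, 0.1]
grip_width: 0.997
grasp_force: 0.0
```

Request:
send_rows --commands '[[[0,0,0],[0,0,0],0],[[0,0,0],[0,0,0],0]]'

```text
clock: 15.55
position: [0.5749, -0.0385, 0.3395]
orientation: [0.604, 0.797, 0.0, -0.0]
force: [0.7, -0.1, 0.8]
grip_width: 0.999
grasp_force: 0.0
```

Run:
```python
from h import *
s=state();np.save("w2.npy",dict(s));print(s["clock"],s["position"],s["orientation"])
b,d=get_image("wrist");np.save("w2d.npy",d);a,_=get_image("scene")
cv2.imwrite("pics/w2.png",np.hstack([cv2.resize(b[60:360,160:480],(480,450)),cv2.resize(a[200:320,320:405],(319,450))])[:,:,::-1])
```

```text
15.55 [ 0.57492817 -0.03845494  0.33949724] [ 6.04466597e-01  7.96630397e-01  3.75067516e-04 -5.78833919e-05]
```

View pics/w2.png

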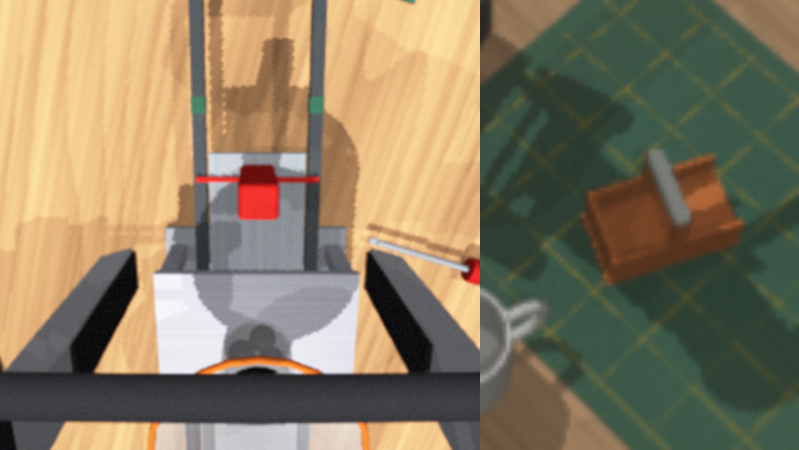

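The scoop stands upright and empty on the mat. The handle's top face is at crop (259,204), i.e. wrist pixel (332.7,196). The pointer is at crop y 180 and the green marks at y 105.

Run:
```python
from h import *
from scipy.spatial.transform import Rotation as Ro
s=np.load("w2.npy",allow_pickle=True).item();R=Ro.from_quat(s["orientation"]).as_matrix()
c=lambda x,y:(x/1.5+160,y/1.5+60)
w=ray("wrist",c(259,204),s);d=np.load("w2d.npy")[191:201,328:337].mean()
f=R@get_calibration("wrist")["T_tool_cam"][:3,2];P=w[0]+w[1]*d/(w[1]@f)
print("depth",P,"tri",tri([w,ray("top",(372,172.4)),ray("scene",(273.2,175.1))]))
print("in tool",R.T@(P-s["position"])*1000)
l=lambda p:R.T@(plane(ray("wrist",c(*p),s),.07)-s["position"])*1000
for p in((198,105),(317,105),(195,180),(319,180),(194,30),(205,240),(320,30),(310,240)):print(p,l(p).round(1))
```

```text
depth [ 0.58116748 -0.03723586  0.13768619] tri (array([ 0.5775, -0.0371,  0.139 ]), [np.float64(0.0036), np.float64(0.0025), np.float64(0.003)])
in tool [ -0.61593248   6.23066471 201.81406319]
(198, 105) [ 56.1 -37.7 269.5]
(317, 105) [ 56.2  49.6 269.6]
(195, 180) [ -0.3 -41.5 269.5]
(319, 180) [-2.000e-01  5.330e+01  2.695e+02]
(194, 30) [108.4 -39.2 269.5]
(205, 240) [-48.9 -35.1 269.5]
(320, 30) [108.5  49.9 269.6]
(310, 240) [-48.8  48.1 269.5]
```

Request:
send_rows --commands '[[[0,6,40],[0,0,0],0],[[0,6,85],[0,0,0],0],[[0,6,120],[0,0,0],0],[[0,6,140],[0,0,0],0],[[0,6,148],[0,0,0],0],[[0,6,148],[0,0,0],0],[[0,6,148],[0,0,0],255],[[0,6,148],[0,0,0],255]]'

```text
clock: 16.65
position: [0.5813, -0.0372, 0.1921]
orientation: [0.604, 0.797, 0.0, 0.001]
force: [0.1, -0.3, 0.2]
grip_width: 0.826
grasp_force: 0.0
```

Request:
send_rows --commands '[[[0,0,0],[0,0,0],255],[[0,0,0],[0,0,0],255],[[0,0,0],[0,0,0],255],[[0,0,0],[0,0,0],255],[[0,0,0],[0,0,0],255],[[0,0,0],[0,0,0],255],[[0,0,0],[0,0,0],255],[[0,0,0],[0,0,0],255]]'

```text
clock: 17.65
position: [0.5798, -0.0375, 0.1909]
orientation: [0.604, 0.797, -0.001, -0.001]
force: [-5.4, -1.6, 1.9]
grip_width: 0.277
grasp_force: 30.0
```

Request:
send_rows --commands '[[[0,-2,0],[0,0,0],255],[[6,-2,0],[0,0,0],255],[[15,-2,0],[0,0,0],255],[[25,-2,0],[0,0,0],255],[[36,-2,0],[0,0,0],255],[[47,-2,0],[0,0,0],255],[[56,-2,0],[0,0,0],255],[[56,-2,0],[0,0,0],255]]'

```text
clock: 18.65
position: [0.5647, 0.0155, 0.1909]
orientation: [0.604, 0.797, -0.001, 0.002]
force: [3.5, -8.0, -5.0]
grip_width: 0.277
grasp_force: 30.0
```

Request:
send_rows --commands '[[[0,0,0],[0,0,0],255],[[0,0,0],[0,0,0],255],[[0,0,0],[0,0,0],255],[[0,0,0],[0,0,0],255]]'

```text
clock: 19.15
position: [0.5648, 0.015, 0.1909]
orientation: [0.604, 0.797, -0.001, 0.002]
force: [4.2, -7.2, -4.0]
grip_width: 0.275
grasp_force: 30.0
```

Run:
```python
from h import *
s=state();np.save("w3.npy",dict(s));print(s["clock"],s["position"],s["orientation"],s["force"],s["grasp_force"])
a,_=get_image("scene");b,_=get_image("wrist");c,_=get_image("top")
cv2.imwrite("pics/top3.png",c[:,:,::-1]);cv2.imwrite("pics/sc3.png",a[:,:,::-1]);cv2.imwrite("pics/wr3.png",b[:,:,::-1])
f=lambda i,x,y,w,h:cv2.resize(i[y:y+h,x:x+w],(400,300),interpolation=cv2.INTER_CUBIC)
cv2.imwrite("pics/v3.png",np.vstack([np.hstack([f(a,190,120,144,108),f(c,316,106,160,120)]),np.hstack([f(b,160,0,320,240),f(b,160,150,320,240)])])[:,:,::-1])
```

```text
19.15 [0.56483098 0.01496389 0.19093141] [ 6.03782292e-01  7.97146113e-01 -7.11440931e-04  2.12404243e-03] [ 4.18637279 -7.21902276 -3.96106399] 30.001081824302673
```

View pics/v3.png

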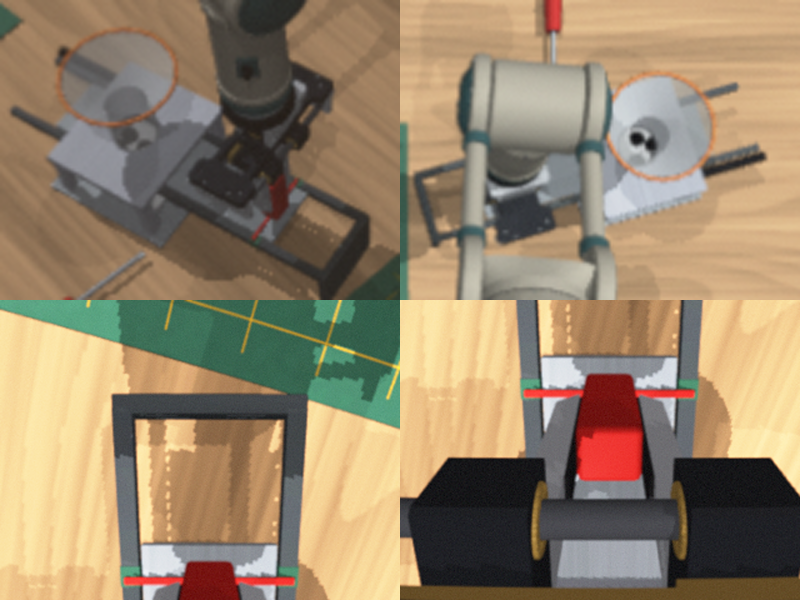

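The shutter is open and balls have gone (one dark thing shows through the tube). In the wrist view the pointer (crop y 393) sits just short of the green marks (y 383). I'll measure this with colour masks.

Run:
```python
from h import *
from scipy.spatial.transform import Rotation as Ro
s=np.load("w3.npy",allow_pickle=True).item();R=Ro.from_quat(s["orientation"]).as_matrix()
b=cv2.imread("pics/wr3.png").astype(int);B,G,Rd=b[...,0],b[...,1],b[...,2]
print("rows/cols of crop: green & red near rails")
for x0,x1 in((255,275),(338,347),(700,701)):
    pass
g=(G>Rd+25)&(G>B+5);r=(Rd>150)&(G<80)
for x0,x1 in((255,278),(395,425)):
    for n,m in(("g",g),("r",r)):
        ys,xs=np.nonzero(m[205:245,x0:x1])
        if len(ys):
            y,x=ys.mean()+205,xs.mean()+x0;print(n,len(ys),round(x,1),round(y,1),ys.min()+205,ys.max()+205,[(R.T@(plane(ray("wrist",(x,y),s),z)-s["position"])*1000)[:2].round(1) for z in(.068,.072)])
c=cv2.imread("pics/top3.png");t0=c[140:165,395:430]
a=cv2.imread("pics/sc3.png")
f=lambda i,x,y,w,h:cv2.resize(i[y:y+h,x:x+w],(400,300),interpolation=cv2.INTER_CUBIC)
cv2.imwrite("pics/v4.png",np.vstack([np.hstack([f(a,205,140,60,45),f(c,398,140,48,36)]),np.hstack([f(a,205,170,72,54),f(b.astype(np.uint8),230,190,120,90)])]))
```

```text
rows/cols of crop: green & red near rails
g 154 263.6 218.1 213 229 [array([  5.2, -42.9]), array([  6.6, -42. ])]
r 92 268.6 224.1 222 227 [array([  0.9, -39.7]), array([  2.3, -38.9])]
g 43 396.3 219.4 213 229 [array([ 4.3, 49. ]), array([ 5.8, 48.1])]
```

View pics/v4.png

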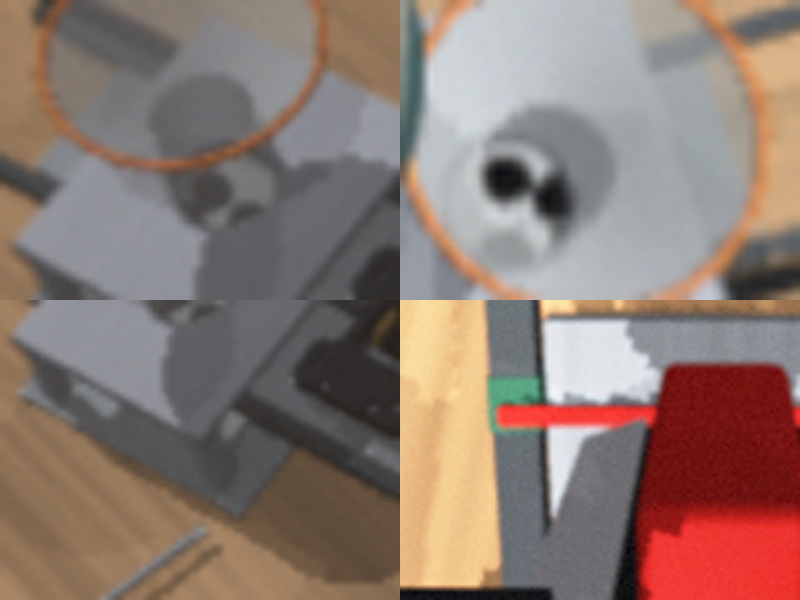

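Two balls show through the tube, at scene (237.2,168.5) and (241,171.5) and top (410.8,161.4) and (416.2,163.4). The pointer is about 2 mm short. I'll correct that and check the balls' height.

Request:
send_rows --commands '[[[1,0,0],[0,0,0],255],[[2,0,0],[0,0,0],255],[[2,0,0],[0,0,0],255],[[2,0,0],[0,0,0],255],[[2,0,0],[0,0,0],255],[[2,0,0],[0,0,0],255]]'

```text
clock: 20.05
position: [0.5643, 0.0168, 0.1909]
orientation: [0.604, 0.797, -0.001, 0.002]
force: [4.4, -7.4, -4.6]
grip_width: 0.277
grasp_force: 30.0
```

Run:
```python
from h import *
for a,b in(((237.2,168.5),(410.8,161.4)),((237.2,168.5),(416.2,163.4)),((241,171.5),(416.2,163.4)),((241,171.5),(410.8,161.4))):print(tri([ray("scene",a),ray("top",b)]))
def proj(n,X):
    c=get_calibration(n);return cv2.projectPoints(np.array([X],float),cv2.Rodrigues(c["R"])[0],c["t"],c["intrinsics"],np.array([c["k1"],0,0,0.]))[0].ravel().round(1)
for z in(.02,.07,.081,.12):print(z,proj("top",(.6165,-.176,z)),proj("scene",(.6165,-.176,z)))
s=state();print(s["clock"],s["position"],s["force"],s["grasp_force"])
b,_=get_image("wrist");c,_=get_image("top")
cv2.imwrite("pics/wr5.png",b[:,:,::-1])
bb=b.astype(int);R_,G,B=bb[...,0],bb[...,1],bb[...,2]
g=(G>R_+25)&(G>B+5);r=(R_>150)&(G<80)
for n,m,x0,x1 in(("g",g,255,259),("r",r,262,272)):
    ys,xs=np.nonzero(m[205:240,x0:x1]);print(n,len(ys),ys.min()+205,ys.max()+205,(ys+205).mean())
d=cv2.imread("pics/top0.png")[:,:,::-1]
for n,i in(("now",c),("old",d)): print(n);print(i[150:174:2,400:436:2].mean(2).astype(int))
```

```text
(array([ 0.6239, -0.1776,  0.0745]), [np.float64(0.0019), np.float64(0.0019)])
(array([ 0.6194, -0.1981,  0.0502]), [np.float64(0.0064), np.float64(0.0064)])
(array([ 0.6174, -0.1953,  0.0372]), [np.float64(0.014), np.float64(0.014)])
(array([ 0.6221, -0.1748,  0.0614]), [np.float64(0.0093), np.float64(0.0093)])
0.02 [406.3 167.3] [241.6 176.3]
0.07 [409.7 164.3] [238.9 168.1]
0.081 [410.4 163.5] [238.3 166.2]
0.12 [413.4 160.9] [236.1 159.4]
20.05 [0.56430679 0.01678252 0.19092166] [ 4.4116467  -7.39293207 -4.60776737] 30.00079035758972
g 27 215 231 222.8148148148148
r 50 222 226 224.0
now
[[175 212 212 210 207 206 198 197 190 186 181 178 177 176 171 167 165 162]
 [183 211 213 212 209 206 191 173 170 172 179 176 175 172 173 165 165 164]
 [185 195 205 214 207 184 146 137 136 133 147 163 164 165 169 165 163 162]
 [191 195 196 200 175 133 127 131 130 132 130 146 161 162 167 166 163 164]
 [188 195 190 189 158 142 160 164 119 130 130 131 158 164 166 165 160 162]
 [191 194 181 198  74  23  53 183 111 126 129 128 161 165 166 165 159 159]
 [175 192 188 195  95  28  45  84  36  99 129 134 16
[... 603 characters left out ...]
165 164 168 144 143 162]
 [191 194 196 200 171 128 120 129 130 128 131 144 160 161 166 149 137 161]
 [188 195 188 177 119 114 113 108 116 129 129 131 158 164 168 159 133 152]
 [191 194 174 176 121 113 110 110  99 126 130 129 160 163 166 165 140 141]
 [175 190 170 173 136 107 104 104 111 106 129 134 165 165 167 166 152 136]
 [148 184 167 167 165 106 113 123 123 102 129 149 169 167 167 167 163 136]
 [128 172 168 164 166 158 124 124 119 111 150 175 172 171 170 170 170 152]
 [152 142 168 165 164 165 166 154 141 156 178 177 175 173 169 171 170 167]
 [154 134 144 164 163 163 161 159 164 182 183 180 177 177 172 172 172 166]
 [158 139 126 145 156 171 176 185 191 189 185 184 180 178 178 175 166 153]]
```

Run:
```python
from h import *
F=np.array([.6165,-.176]);a=np.radians(15.5);M=np.array([[np.cos(a),np.sin(a)],[-np.sin(a),np.cos(a)]])
for z in (.021,.08):
  for n,p in(("top",(410.8,161.4)),("top",(416.2,163.4)),("scene",(237.2,168.5)),("scene",(241,171.5))):print(z,n,p,(M@(plane(ray(n,p),z)[:2]-F)*1000).round(1))
for n in("scene","top"):
  im,d=get_image(n);g=im.max(2)
  x0,y0,x1,y1=(190,130,285,240) if n=="scene" else (395,135,450,185)
  N,L,S,C=cv2.connectedComponentsWithStats((g[y0:y1,x0:x1]<70).astype(np.uint8))
  for i in range(1,N):
    if 4<S[i,4]<200:
      u,v=C[i]+[x0,y0];dd=d[int(round(v)),int(round(u))];c=get_calibration(n);o,r=ray(n,(u,v));print(n,S[i],(round(u,1),round(v,1)),"depth pt",(o+r*dd/(c["R"][2]@r)).round(3))
```

```text
0.021 top (410.8, 161.4) [ 15.6 -21.6]
0.021 top (416.2, 163.4) [  3.7 -37.6]
0.021 scene (237.2, 168.5) [-17.7 -32. ]
0.021 scene (241, 171.5) [-14.4 -13. ]
0.08 top (410.8, 161.4) [ 6.8 -3.6]
0.08 top (416.2, 163.4) [ -4.6 -19. ]
0.08 scene (237.2, 168.5) [8.7 1.7]
0.08 scene (241, 171.5) [11.9 19.7]
scene [ 80   0  15  23 169] (np.float64(279.7), np.float64(139.5)) depth pt [0.583 0.044 0.395]
scene [ 8 32 11  6 14] (np.float64(203.2), np.float64(164.7)) depth pt [ 0.693 -0.277  0.062]
scene [ 57  56  38  25 171] (np.float64(264.4), np.float64(197.2)) depth pt [ 0.627 -0.029  0.071]
top [14 24  4  5 16] (np.float64(410.5), np.float64(161.0)) depth pt [ 0.636 -0.189  0.032]
top [19 26  4  5 14] (np.float64(415.9), np.float64(163.3)) depth pt [ 0.628 -0.206  0.034]
top [43 36 12  5 33] (np.float64(443.0), np.float64(172.9)) depth pt [ 0.586 -0.286  0.072]
```

Run:
```python
from h import *
im,d=get_image("scene");c=get_calibration("scene")
for v in range(158,178,2):
  print(v,[(int(im[v,u].max()),round(1000*(lambda o,r:(o+r*d[v,u]/(c["R"][2]@r))[2])(*ray("scene",(u,v))))) for u in range(230,250,2)])
s=state();print(s["clock"],s["position"],s["force"],s["grasp_force"])
```

```text
158 [(100, 110), (106, 100), (107, 98), (108, 93), (108, 89), (109, 99), (109, 101), (130, 156), (152, 188), (134, 79)]
160 [(101, 106), (105, 97), (106, 85), (108, 84), (107, 81), (107, 83), (134, 153), (132, 190), (131, 79), (148, 79)]
162 [(97, 101), (100, 86), (94, 82), (95, 70), (116, 189), (136, 189), (98, 131), (88, 117), (122, 82), (145, 77)]
164 [(153, 192), (142, 184), (125, 188), (112, 186), (117, 133), (117, 130), (110, 121), (91, 114), (84, 96), (137, 78)]
166 [(91, 116), (82, 124), (80, 122), (75, 122), (92, 124), (121, 115), (121, 116), (117, 101), (91, 93), (93, 74)]
168 [(104, 103), (86, 113), (72, 111), (71, 114), (72, 111), (114, 112), (120, 104), (119, 95), (96, 83), (94, 75)]
170 [(124, 85), (79, 98), (71, 102), (70, 104), (78, 98), (99, 95), (91, 98), (110, 88), (97, 76), (108, 80)]
172 [(154, 76), (109, 82), (74, 92), (108, 86), (118, 91), (74, 88), (80, 86), (94, 80), (101, 77), (112, 80)]
174 [(156, 78), (151, 83), (130, 76), (103, 82), (101, 78), (97, 78), (100, 77), (99, 75), (100, 83), (111, 74)]
176 [(155, 79), (156, 79), (153, 78), (106, 78), (99, 78), (99, 80), (99, 75), (98, 78), (101, 79), (109, 77)]
20.3 [0.56432514 0.01680432 0.19092077] [ 3.24144964 -8.04731079 -4.73445028] 30.000810027122498
```

```bash
python3 -c "
from bench import *
print(close_job())"
```

```text
the job is handed in; nothing more can be done
None
```

The job is handed in: the balls were tipped into the tube, the empty scoop was stood upright on the mat and let go, and the gripper still holds the shutter at the green marks (within about 1 mm) against its spring. I measured only two balls on the tray floor; for the other three I rely on the tube looking empty from above and seeing no spilled balls.

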